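# Clamp a ramekin in a one-handed preparation board

### The arm

A 7-joint arm with a two-finger parallel gripper is mounted at the origin on a cart in front of the work surface, level with it; the furniture and walls round the work are solid. World frame = base frame: x ahead of the robot, y to its left, z up, the work surface at z = 0. Lengths are in m, angles in rad, forces in N, time in s.
With the tool pointing down it reaches from about 0.425 to 0.825 m from the base axis. Payload 3.6 kg.
Tool frame: the origin (TCP) lies where the fingers leave the gripper's body, on its centre line; the fingertips stand 73 mm ahead of it and the grasp point (between the pads) lies 54 mm ahead of it; x points along the fingers, y is the direction in which the jaws open and shut, and the axes are right-handed (so a half turn about x gives the same grasp; the last joint's range is limited). The gripper opens to 85 mm and grips with 20 to 120 N. Pads are 22 mm wide; open, the fingers measure 114 mm over their backs; the gripper's body (76 mm by 85 mm) begins 54 mm behind the grasp point. The pads swing forward as they close: fully open they stand 13 mm farther back than shut.
Start: joints at [-1.335, 0.615, -0.013, 1.423, 0.008, 1.103, -0.04], TCP at [0.168, 0.628, 0.304] pointing down, gripper open.
Joint ranges: [-3.12, 3.12], [-0.3, 2.06], [-1.34, 1.32], [0.26, 2.42], [-1.36, 4.5], [0.01, 1.98], [-2.84, 2.84]. Speed limits (rad/s): [2.79, 2.79, 3.14, 3.14, 3.14, 3.14, 3.14].

### API

Orientations are given as a unit quaternion [x, y, z, w].
In Python, from station import arm, snapshot, camera_info, ticket gives the robot as it stands. Calls block until the motion is done:
- arm.movep(position, orientation): joint-space move of the TCP to a pose.
- arm.line_to(position, velocity=0.15, ori=None): straight line of the TCP; ori=None keeps the orientation; velocity is the mean speed in m/s.
- arm.move_j(angles): joint-space move.
- arm.move_gripper(opening, effort=None): opening from 0.0 (shut) to 1.0 (fully open); effort is the grip in N (None keeps the last); returns when the fingers have stopped.
- arm.pause(seconds).
- arm.ik(position, orientation): joint angles nearest the present ones, or None.
- snapshot(name): name is "scene" or "top" or "wrist"; returns the picture (384x512x3 uint8, blue, green, red); there is no depth.
- camera_info(name): a dict with "fx", "fy", "cx", "cy" (pixels), "dist_coeffs" ([k1, k2, p1, p2, k3] as OpenCV has them; the pictures are not rectified), "R" (3x3) and "t" (3): a world point X has camera coordinates R X + t; the wrist camera has in their place "T_tool_cam" (4x4, takes a point from camera to tool coordinates, whose origin is the TCP and whose axes are the tool frame's). Camera axes: x right, y down, z forward; pixel columns grow to the right and rows downward; lengths in m; the calibration is good to about 2 mm. A picture is of the moment at which its call begins: read the wrist's pose just before it. camera_info takes no time and is no camera call.
A pose or a line that the arm cannot do raises arm.MotionError and nothing moves.
- ticket.finish_job(): hands the job in, once; it reports no verdict.
Readings, each from a call of its own:
- arm.read_time(): time.
- arm.read_joint_positions(): joint angles.
- arm.read_dq(): joint speeds.
- arm.read_effort(): joint torques, N m.
- arm.read_tool_pos(): TCP position.
- arm.read_eef_rot(): TCP orientation.
- arm.read_ft_force(): force on the tool from outside, world axes, zero at the start.
- arm.read_wrist_torque(): the same for the moment, N m.
- arm.read_opening(): opening from 0.0 (shut) to 1.0 (fully open).
Only numpy, scipy, OpenCV 4.12 (cv2) and the standard library are available. Lean on these libraries where they do the work, as an engineer would, in place of code of your own. Each camera call takes 0.05 s, during which the arm holds its last target. There are 200 camera calls.

### The job

Get the white ramekin held in the clamp of the one-handed preparation board so that it can be stirred with one hand: keep the orange ratchet release pressed down while you push the sliding jaw back along its bar as far as it goes, then push the ramekin gently straight back between the two jaws until it touches the bar, and last push the sliding jaw up firmly until its sprung pad squeezes the ramekin against the fixed jaw and the ratchet holds it there. Only press and push with the fingertips or the outside of the fingers: do not grip, lift or tip the ramekin, and leave the other things on the worktop alone.

Things in the scene. Friction and masses are not known exactly. Their poses are not given: they have to be found in the camera images.
- prep_board: Light wood board, fixed. Origin on the worktop under it; z up, x away from the robot, y to the left when not turned. Wood x -104 to 92 mm, y -135 to 142 mm, top at z 18 mm. The ramekin stands on its near part (negative x). Over its far part, along y, run the bar and the clamp: dark fixed jaw at the +y end, grey sliding jaw on the -y side, opening towards -y, closing towards +y.
- bar_front (a point): Point on the front edge (towards the robot) of the aluminium bar, at x +50 mm, y +44 mm of the board, 39 mm above the worktop. The bar runs along the board's y; its front edge is the rim of a flange, z 36 to 42 mm, x +50 to +74 mm, with ratchet teeth under it. The ramekin is pushed back until it touches this edge.
- fixed_face (a point): Middle of the rubber face of the dark fixed jaw, at x +23 mm, y +100 mm of the board; it looks to the board's -y and spans x +2 to +44 mm and z 24 to 56 mm.
- jaw (a joint): Sliding jaw: clear gap in m between the two rubber faces (sprung pad not pressed in), 0 to 0.112; 0.112 is fully back at its end stop. Starts too narrow for the ramekin. The ratchet (4 mm teeth) lets it go towards the fixed jaw with about 4 N (12 N in all with the pad fully in); it goes back (-y of the board) only while the release is pressed. Let go, it gives up to 4 mm until a tooth catches.
- jaw_face (a point): Middle of the rubber face of the sliding jaw's pad (moves with it), at x +23 mm of the board, z 40 mm; it looks to the board's +y. The grey carriage behind it reaches 98 mm to -y, x 0 to +88 mm of the board, top at z 50 mm apart from the release pad and the thumb block.
- sprung_pad (a joint): How far the sprung rubber pad of the sliding jaw is pressed into the jaw, in m: 0 free, 0.008 fully in; about 1 N when it begins to move, 6 N when fully in. The rubber face spans x +2 to +44 mm and z 24 to 56 mm of the board.
- release (a joint): Orange release pad: how far it is pressed straight down, in m: 0 at rest (the ratchet holds), 0.006 fully pressed; the ratchet lets go from about 0.004. A spring returns it: about 2 N to begin, 5 N when fully pressed.
- release_pad (a point): Middle of the top face of the orange release pad, which is level, 64 mm above the worktop at rest, and travels with the sliding jaw. The pad measures 52 mm along the board's x and 52 mm along y. Its -y edge is next to the thumb block.
- thumb_block (a point): Middle of the top of the upright grey thumb block, rigid with the sliding jaw, 88 mm above the worktop; 54 mm along the board's x, 14 mm thick along y. Its +y face, 28 mm to -y from the middle of the release pad, stands 24 mm above the pad: a fingertip on the pad can push the jaw back against it. Its -y face, free above z 50 mm, serves to push the jaw forward.
- ramekin_dish: White ramekin, 78 mm across the rim, 72 mm across the foot, 40 mm high, about 0.19 kg, open at the top. Origin at the centre of its underside, z up. It stands on the board in front of the jaws; when it touches the bar its origin is at about x +12 mm of the board, and when clamped at about y +61 mm.
- salt_shaker: Glass salt shaker with a grey cap, 44 mm across, 90 mm high; bystander. Origin at the centre of its underside.
- lemon_a: Lemon, 84 x 56 x 55 mm; bystander. Origin at its underside.
- lemon_b: Lemon, 84 x 57 x 54 mm; bystander. Origin at its underside.
- lidded_jar: Small glass jar with a brass-coloured lid, 59 mm across, 75 mm high; bystander left of the board. Origin at the centre of its underside.
Things that resemble listed ones, but are neither listed nor needed, are in the scene too. Leave any purple or red look-alike of the ramekin_dish alone.

How it is judged:
By the outcome, as a careful person would: the job done as asked, in the order asked, and still so for the second after the job is handed in, with the robot touching nothing.
It also fails if it takes over 48 s, if anything falls off the work surface, if the arm or the gripper's body presses on something with over 40 N, if the wrist force passes 120 N, or if a joint passes its speed limit or range.

## Working session

There is one attempt and no reset: what is moved stays moved. The work goes in short steps, each a Python script; the robot and the scene stay as the last script left them, time stands still between calls to the robot, and variables do not carry over. Pictures are saved under pics/ and viewed, about 8 in all and at most 12, crops included, and the job is handed in when it is done.

```bash
ls; mkdir -p pics
python3 - <<'E'
from station import arm, snapshot, camera_info
import cv2, numpy as np
for n in ("scene","top"):
    im=snapshot(n); cv2.imwrite(f"pics/{n}0.png",im)
    c=camera_info(n); print(n,{k:np.round(v,3).tolist() for k,v in c.items()})
print(camera_info("wrist"))
print(arm.read_time(),arm.read_eef_rot(),arm.read_ft_force())
a=cv2.imread("pics/top0.png");cv2.imwrite("pics/top0b.png",cv2.resize(a,(800,600)))
a=cv2.imread("pics/scene0.png");cv2.imwrite("pics/scene0b.png",cv2.resize(a,(800,600)))
E
```

```text
pics
scene {'fx': 404.671, 'fy': 404.671, 'cx': 259.642, 'cy': 192.025, 'dist_coeffs': [-0.097, 0.0, 0.0, 0.0, 0.0], 'R': [[0.509, -0.861, -0.021], [-0.539, -0.3, -0.787], [0.671, 0.412, -0.617]], 't': [-0.276, 0.359, 1.048]}
top {'fx': 408.379, 'fy': 408.379, 'cx': 250.691, 'cy': 190.722, 'dist_coeffs': [0.043, 0.0, 0.0, 0.0, 0.0], 'R': [[0.027, -0.999, -0.017], [-0.987, -0.024, -0.158], [0.157, 0.021, -0.987]], 't': [0.012, 0.555, 1.154]}
{'fx': 313.6121329664713, 'fy': 313.6121329664713, 'cx': 258.23384223965337, 'cy': 187.71234435189223, 'dist_coeffs': array([-0.07777413,  0.        ,  0.        ,  0.        ,  0.        ]), 'T_tool_cam': array([[-2.49610298e-05, -2.98506623e-01,  9.54407562e-01,
        -7.16882534e-02],
       [ 9.99998633e-01, -1.58536483e-03, -4.69695469e-04,
         4.36134152e-04],
       [ 1.65329140e-03,  9.54406246e-01,  2.98506255e-01,
        -7.68021147e-02],
       [ 0.00000000e+00,  0.00000000e+00,  0.00000000e+00,
         1.00000000e+00]])}
0.1 [ 0.09145913  0.70114399 -0.09310792  0.70097307] [-0.02935057  0.07271704  0.17134715]
```

View pics/top0b.png

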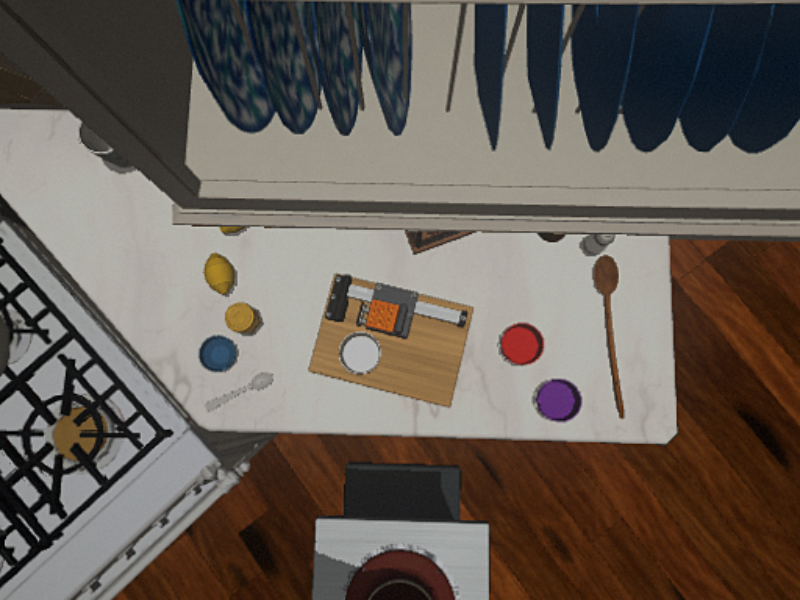

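View pics/scene0b.png

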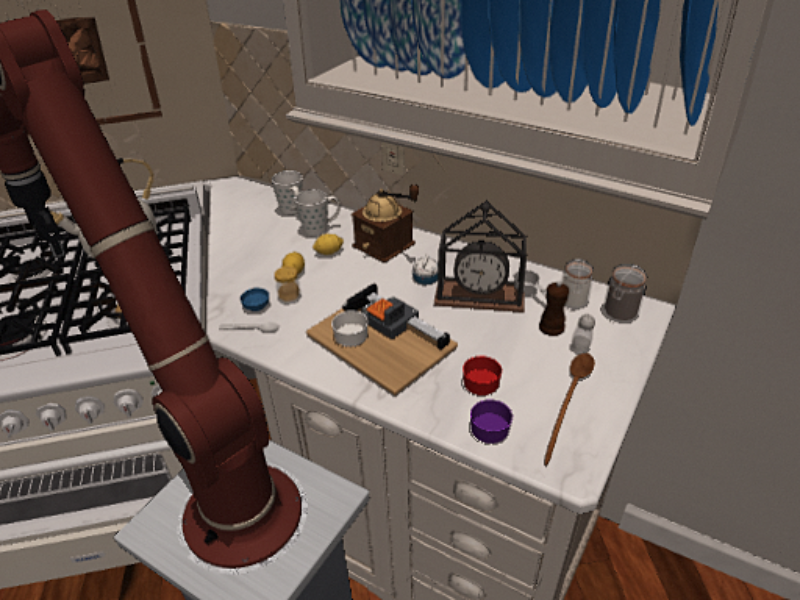

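The top picture (800x600 scale) shows the board with its corners at about (334,274), (473,307), (450,406) and (309,371), the orange pad at (382,316) and the white ramekin at (360,353). There are three ramekin-shaped dishes, plus a blue one: white (360,353), red (521,344), purple (557,400) and blue (218,353). The white one on the board fits the description. The fixed jaw is on the left and a shelf overhangs the far side. Next I'll measure positions.

```bash
cat > h.py <<'E'
from station import arm, snapshot, camera_info, ticket
import cv2, numpy as np
from scipy.spatial.transform import Rotation as Rot
def ray(name,uv,z,Rt=None):
    c=camera_info(name);K=np.array([[c['fx'],0,c['cx']],[0,c['fy'],c['cy']],[0,0,1]])
    p=cv2.undistortPoints(np.array(uv,float).reshape(-1,1,2),K,np.array(c['dist_coeffs'])).reshape(-1,2)
    d=np.c_[p,np.ones(len(p))]
    if name=='wrist':
        T=c['T_tool_cam'];R,p0=Rt;o=p0+R@T[:3,3];d=d@(R@T[:3,:3]).T
    else:
        R=np.array(c['R']);o=-R.T@np.array(c['t']);d=d@R
    return o+d*((z-o[2])/d[:,2])[:,None]
def big(m):
    cs,_=cv2.findContours(m.astype(np.uint8),cv2.RETR_EXTERNAL,cv2.CHAIN_APPROX_NONE)
    return max(cs,key=cv2.contourArea)
def tool(): return Rot.from_quat(arm.read_eef_rot()).as_matrix(),np.array(arm.read_tool_pos())
E
python3 - <<'E'
from h import *
for n in("top","scene"):
    im=cv2.imread(f"pics/{n}0.png");h=cv2.cvtColor(im,cv2.COLOR_BGR2HSV);H,S,V=cv2.split(h)
    box=np.zeros(H.shape,bool)
    if n=="top": box[170:265,190:310]=1
    else: box[180:255,190:300]=1
    org=big(box&(H>4)&(H<14)&(S>190)&(V>140)); 
    P=ray(n,org.reshape(-1,2),.064)[:,:2]; r=cv2.minAreaRect(P.astype(np.float32)*1000); print(n,"orange",r)
    wood=box&(H>8)&(H<25)&(S>60)&(V>90); wc=big(wood)
    if n=="top":
        P=ray(n,wc.reshape(-1,2),.018)[:,:2]; r=cv2.minAreaRect(P.astype(np.float32)*1000);print("wood",r,cv2.boxPoints(r).round())
        sub=box.copy();sub[:210]=0;sub[250:]=0;sub[:,:212]=0;sub[:,250:]=0
    else:
        sub=np.zeros_like(box);sub[198:225,210:237]=1
    wh=big(sub&(S<45)&(V>120)); e=cv2.fitEllipse(cv2.convexHull(wh)); print("ram",e,ray(n,[e[0]],.058))
    cv2.drawContours(im,[org,wc,wh],-1,(255,0,255),1)
    y0,x0=(160,180) if n=="top" else (160,180)
    cv2.imwrite(f"pics/{n}_crop.png",cv2.resize(im[y0:y0+115,x0:x0+135],None,fx=5 if n=="top" else 5,fy=5))
a=cv2.imread("pics/top_crop.png");b=cv2.imread("pics/scene_crop.png")
cv2.imwrite("pics/crop.png",cv2.resize(np.hstack([a,b]),(800,345)))
E
```

```text
top orange ((520.0817260742188, 43.91175079345703), (49.66706085205078, 49.26430130004883), 77.57485961914062)
wood ((480.86029052734375, 27.083023071289062), (275.5752868652344, 195.0036163330078), 77.25301361083984) [[ 355.  -86.]
 [ 546. -129.]
 [ 606.  140.]
 [ 416.  183.]]
ram ((230.58145141601562, 226.73370361328125), (23.17977523803711, 25.935779571533203), 55.601837158203125) [[0.44652644 0.08113003 0.058     ]]
scene orange ((515.9927368164062, 42.39577865600586), (50.98828887939453, 50.49431610107422), 74.69148254394531)
ram ((223.40513610839844, 206.36917114257812), (14.969361305236816, 22.664854049682617), 79.63643646240234) [[0.44693329 0.0819505  0.058     ]]
```

View pics/crop.png

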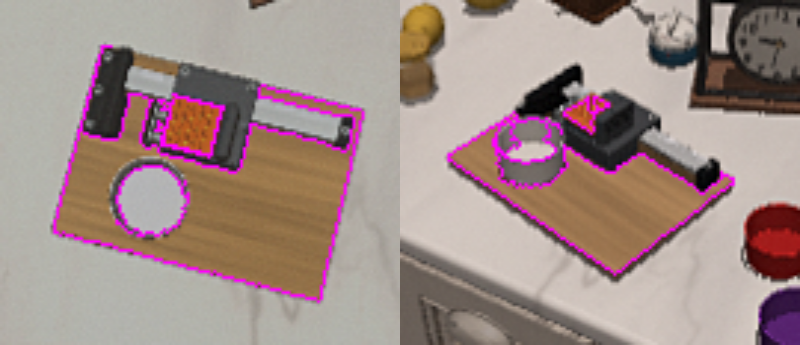

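The crop shows that both masks follow the pad, wood and ramekin outlines. The dish at crop pixel (150,197) is white and stands on the board in front of the jaws, so it is the one to move. The gap is roughly 25 mm. Now I'll approach the release pad with the fingers shut and tool y along board x.

```bash
cat >> h.py <<'E'
th=np.deg2rad(-12.7); bx=np.array([np.cos(th),np.sin(th),0]); by=np.array([-np.sin(th),np.cos(th),0])
O=np.array([.4860,.0224,0])
def W(x,y,z): return O+bx*x/1000+by*y/1000+np.array([0,0,z/1000])   # board mm -> world
def B(p): d=np.array(p)-O; return np.array([d@bx,d@by,d[2]])*1000
def quat(s): return Rot.from_matrix(np.c_[[0,0,-1],s*bx,-s*by]).as_quat()
def F(): f=np.array(arm.read_ft_force()); return np.array([f@bx,f@by,f[2]])
L=73
E
python3 - <<'E'
from h import *
for s in(1,-1):
    q=arm.ik(W(27,28,64+L+60),quat(s)); print(s,None if q is None else np.round(q,2))
q1=[arm.ik(W(27,28,200),quat(s)) for s in(1,-1)]
ok=[s for s,q in zip((1,-1),q1) if q is not None]
s=min(ok,key=lambda s:abs(q1[(1,-1).index(s)][6])); print("use",s)
arm.move_gripper(0.0)
arm.movep(W(27,28,64+L+70),quat(s))
Rt=tool(); im=snapshot("wrist"); cv2.imwrite("pics/w1.png",im)
H,S,V=cv2.split(cv2.cvtColor(im,cv2.COLOR_BGR2HSV))
o=big((H>4)&(H<14)&(S>180)&(V>110))
P=ray("wrist",o.reshape(-1,2),.064,Rt); PB=np.array([B(p) for p in P])
print("pad board",PB.min(0),PB.max(0),cv2.minAreaRect(PB[:,:2].astype(np.float32)))
print(B(Rt[1]),arm.read_time(),F(),arm.read_opening(),np.round(arm.read_joint_positions(),2))
E
```

```text
1 [-0.39  0.59  0.41  1.93 -0.35  0.7  -0.  ]
-1 [ 0.1   0.58 -0.34  1.91  0.29  0.7   2.51]
use 1
pad board [ 2.22740463  4.2886269  64.        ] [53.42213332 55.91333597 64.        ] ((27.88224220275879, 30.184520721435547), (51.62853240966797, 51.17362976074219), 89.79076385498047)
[ 26.82364518  29.41689629 206.97959922] 3.3583 [0.80567757 0.84171494 0.06478876] -9.386818760182501e-05 [-0.4   0.57  0.42  1.92 -0.34  0.72 -0.01]
```

View pics/w1.png

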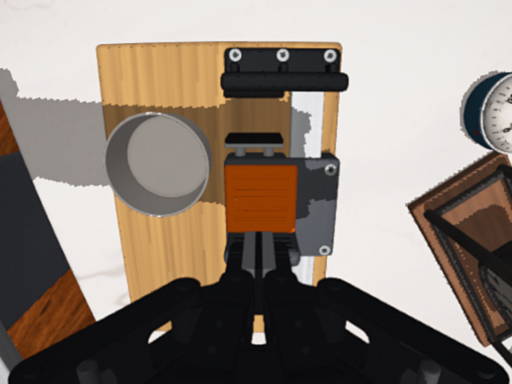

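The wrist view shows the pad at about (262,198), the sprung pad at (254,138), the fixed jaw at (283,72) and the ramekin rim at (157,164). The pad centre comes out at (28,30) mm in the board frame, which agrees with the other views. Next I'll press the release and slide the jaw back.

Run:
```python
from h import *
# from saved wrist picture (pose as then)
R=Rot.from_quat(quat(1)).as_matrix(); Rt=(R,W(26.8,29.4,207))
for n,uv,z in(("rim",[157,164],58),("jawface",[254,133],56),("fixface",[250,97],50)): print(n,B(ray("wrist",[uv],z/1000,Rt)[0]).round(1))
f0=F(); x,y=28,20
arm.line_to(W(x,y,66+L+3),velocity=.12)
z=66+L+3
while z>50+L:
    z-=1.5; arm.line_to(W(x,y,z),velocity=.03); f=F()-f0; print("z",z-L,B(arm.read_tool_pos()).round(1)[2]-L,f.round(1))
    if f[2]>5.5: break
print(arm.read_time())
```

```text
rim [-47.3  55.3  58. ]
jawface [23.3 77.1 56. ]
fixface [ 20.5 101.7  50. ]
z 67.5 68.1 [-1.2 -1.5  0.2]
z 66.0 66.0 [-0.3 -1.1  0.1]
z 64.5 64.4 [-0.4  0.1  0.1]
z 63.0 63.099999999999994 [-1.6 -0.8  1.3]
z 61.5 61.599999999999994 [-0.9 -0.6  2.6]
z 60.0 60.099999999999994 [-0.4 -1.6  3.2]
z 58.5 58.599999999999994 [-0.1 -1.1  3.2]
z 57.0 57.599999999999994 [-1.8 -2.1  8.6]
6.05
```

Run:
```python
from h import *
x,z=28,57+L
arm.line_to(W(x,8,z),velocity=.05); print(F().round(1),B(arm.read_tool_pos()).round(1))
arm.line_to(W(x,-30,z),velocity=.05); print(F().round(1),B(arm.read_tool_pos()).round(1))
arm.line_to(W(x,-62,z),velocity=.05); print(F().round(1),B(arm.read_tool_pos()).round(1))
y=-62
while y>-95:
    y-=2; arm.line_to(W(x,y,z),velocity=.04); f=F(); print(y,f.round(1),B(arm.read_tool_pos()).round(1))
    if f[1]>16: break
print(arm.read_time())
```

```text
[-0.7 -0.6  7.5] [ 28.2   7.5 130.5]
[-0.7 -0.5  8.1] [ 28.3 -30.1 130.5]
[-0.6 -0.6  8.7] [ 28.2 -62.2 130.5]
-64 [0.2 0.3 7. ] [ 28.3 -63.7 130.5]
-66 [-0.4  2.8  7.5] [ 28.3 -64.8 130.5]
-68 [0.2 3.8 6.7] [ 28.3 -65.7 130.4]
-70 [-0.7  4.7  6.6] [ 28.3 -67.3 130.4]
-72 [-0.1  4.9  6.5] [ 28.4 -69.1 130.5]
-74 [-0.1  4.9  6.7] [ 28.4 -71.1 130.4]
-76 [-0.2  7.   7.8] [ 28.4 -71.9 130.4]
-78 [-0.1 10.3  7.3] [ 28.4 -72.1 130.4]
-80 [ 0.3 12.6  7.9] [ 28.4 -72.3 130.4]
-82 [-1.  17.1  8.8] [ 28.4 -72.5 130.5]
10.6417
```

The force rises steeply at y=-72.5, so the jaw is at its end stop. Now I'll lift off, check, and re-measure the ramekin.

Run:
```python
from h import *
arm.line_to(W(28,-71,57+L),velocity=.04)
arm.line_to(W(28,-69,90+L),velocity=.1)
arm.line_to(W(-10,0,210),velocity=.15); arm.pause(.15)
Rt=tool(); im=snapshot("wrist"); cv2.imwrite("pics/w2.png",im); np.savez("w2.npz",R=Rt[0],p=Rt[1])
print(B(Rt[1]).round(1),F().round(1),arm.read_time())
g=cv2.medianBlur(cv2.cvtColor(im,cv2.COLOR_BGR2GRAY),3)
c=cv2.HoughCircles(g,cv2.HOUGH_GRADIENT,1,60,param1=120,param2=30,minRadius=40,maxRadius=70)
if c is not None:
  for u,v,r in c[0][:4]: print(u,v,r,B(ray("wrist",[[u,v]],.058,Rt)[0]).round(1))
H,S,V=cv2.split(cv2.cvtColor(im,cv2.COLOR_BGR2HSV)); o=big((H>4)&(H<14)&(S>180)&(V>110))
PB=np.array([B(p) for p in ray("wrist",o.reshape(-1,2),.064,Rt)]); print("pad",cv2.minAreaRect(PB[:,:2].astype(np.float32)))
```

```text
[ -9.8  -1.2 209.5] [ 0.  -0.1  0.4] 12.5083
205.5 122.5 54.1 [-47.4  53.9  58. ]
pad ((27.649127960205078, -51.39022445678711), (50.1968994140625, 51.1649169921875), 89.71516418457031)
```

View pics/w2.png

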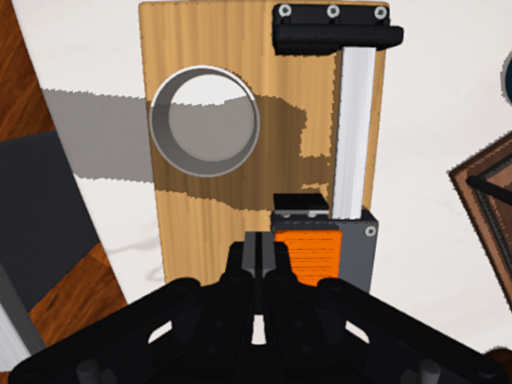

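The wrist view shows the jaw well back (pad face at about (300,195)) and the fixed jaw's face at about row 52. The ramekin rim is at (205,122), which is board (-47,54), and it has not moved.

Run:
```python
from h import *
d=np.load("w2.npz");Rt=(d['R'],d['p'])
im=cv2.imread("pics/w2.png");g=cv2.cvtColor(im,cv2.COLOR_BGR2GRAY)
print(g[186:235:1,310]); print(g[30:60,310])
H,S,V=cv2.split(cv2.cvtColor(im,cv2.COLOR_BGR2HSV)); o=big((H>4)&(H<14)&(S>180)&(V>110)).reshape(-1,2); print(o.min(0),o.max(0))
for uv,z in(([310,195],56),([310,o[:,1].min()],64),([285,47],56),([230,45],56)): print(uv,B(ray("wrist",[uv],z/1000,Rt)[0]).round(1))
```

```text
[151 110  86  81  84  85  80  45  13   7  10   8  10   8   7  10   9  11
  14  13  17  21  18  39 113 177 182 169 162 164 144  79  31  27  38  52
  59  49  44  44  44  43  41  51  78 101 118 128 133]
[ 32  33  34  35  34  34  35  34  28  26  22  19  12  11  20  21  21  21
  17  13  12  18  11  10  19  65 133 158 160 159]
[275 230] [341 286]
[310, 195] [28.8 -0.9 56. ]
[310, np.int32(230)] [ 28.8 -26.3  64. ]
[285, 47] [  7.8 103.7  56. ]
[230, 45] [-29.  105.1  56. ]
```

Run:
```python
from h import *
X,Y,Z=-50,52,33+L
arm.line_to(W(X,Y,75+L),velocity=.15)
f0=F()
arm.line_to(W(X,Y,45+L),velocity=.1); print(F()-f0)
arm.line_to(W(X,Y,Z),velocity=.05); print((F()-f0).round(1))
arm.line_to(W(-36,Y,Z),velocity=.05); print((F()-f0).round(1))
arm.line_to(W(10,Y,Z),velocity=.05); print((F()-f0).round(1),B(arm.read_tool_pos()).round(1))
x=10
while x<48:
    x+=2; arm.line_to(W(x,Y,Z),velocity=.03); f=F()-f0; print(x,f.round(1),B(arm.read_tool_pos()).round(1))
    if f[0]<-3.5: break
print(arm.read_time()); cv2.imwrite("pics/s3.png",snapshot("scene"))
```

```text
[ 0.2177332  -0.23431261  0.189363  ]
[ 0.5  0.  -0.3]
[ 0.4 -0.5 -0.7]
[-0.6  0.  -0.8] [ 10.   52.  106.1]
12 [-0.2  1.2 -0.4] [ 12.  52. 106.]
14 [-0.3 -0.5 -0.4] [ 14.  52. 106.]
16 [ 0.4  0.2 -1.4] [ 16.2  52.  106. ]
18 [ 0.3 -0.7  0.8] [ 18.3  52.  106. ]
20 [ 0.8 -0.1  0.5] [ 20.3  52.  106. ]
22 [-0.6 -0.2 -0.8] [ 22.3  52.  106. ]
24 [ 0.5  0.5 -0.6] [ 24.2  52.  106. ]
26 [0.1 0.2 0.4] [ 26.3  52.  106. ]
28 [ 0.6 -0.1  0. ] [ 28.3  52.  106. ]
30 [ 0.1  1.  -0.5] [ 30.3  52.  106. ]
32 [-0.1 -0.3  0.1] [ 32.3  52.  106. ]
34 [-1.4  0.8 -0.6] [ 33.6  52.  105.9]
36 [-4.8  0.5  3.5] [ 34.3  52.1 105.8]
18.85
```

Run:
```python
from h import *
arm.line_to(W(25,52,33+L),velocity=.06)
arm.line_to(W(25,52,110+L),velocity=.15)
arm.line_to(W(0,-10,215),velocity=.15); arm.pause(.15)
Rt=tool(); im=snapshot("wrist"); cv2.imwrite("pics/w4.png",im)
g=cv2.medianBlur(cv2.cvtColor(im,cv2.COLOR_BGR2GRAY),3)
c=cv2.HoughCircles(g,cv2.HOUGH_GRADIENT,1,60,param1=120,param2=25,minRadius=40,maxRadius=65)
if c is not None:
  for u,v,r in c[0][:4]: print(u,v,r,B(ray("wrist",[[u,v]],.058,Rt)[0]).round(1))
print(arm.read_time(),B(Rt[1]))
```

```text
276.5 111.5 54.1 [12.4 53.5 58. ]
20.7417 [ 8.41244693e-02 -8.80091264e+00  2.14454350e+02]
```

View pics/w4.png

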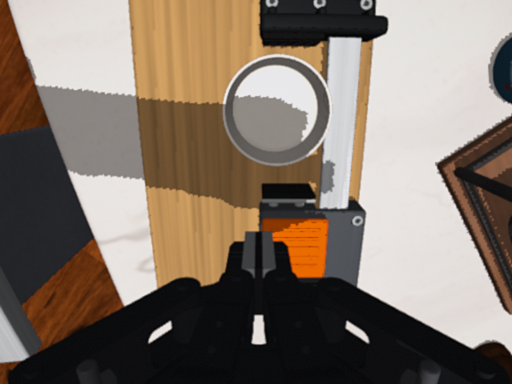

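The ramekin rim is at (276,111), which is board x 12.4 mm, so it touches the bar upright between the open jaws. Now I'll push the jaw forward from behind the thumb block.

Run:
```python
from h import *
X=28;Z=60+L
arm.line_to(W(X,-125,105+L),velocity=.2)
arm.line_to(W(X,-125,Z),velocity=.12)
f0=F(); print(f0.round(1))
arm.line_to(W(X,-100,Z),velocity=.08); print((F()-f0).round(1))
arm.line_to(W(X,-82,Z),velocity=.05); print((F()-f0).round(1),B(arm.read_tool_pos()).round(1))
y=-82
while y<-40:
    y+=2; arm.line_to(W(X,y,Z),velocity=.04); f=F()-f0; print(y,f.round(1),B(arm.read_tool_pos()).round(1))
    if f[1]<-22: break
print(arm.read_time())
```

```text
[0.2 0.2 0.2]
[-0.5 -0.8 -0.3]
[-1.5 -5.1  1.7] [ 28.  -83.9 133.2]
-80 [-0.2 -6.2  2.1] [ 28.  -81.9 133.2]
-78 [-0.9 -7.3  1.5] [ 28.  -80.7 133.1]
-76 [-0.5 -6.7  2.3] [ 28.  -78.3 133.2]
-74 [-1.  -6.2  2.1] [ 28.  -76.7 133.2]
-72 [-0.2 -6.7  1.8] [ 28.  -74.3 133.1]
-70 [-0.5 -6.6  2. ] [ 28.  -72.7 133.1]
-68 [-0.  -6.2  1.7] [ 28.  -70.4 133.1]
-66 [-1.1 -8.4  1.8] [ 28.  -69.1 133.2]
-64 [-0.6 -8.2  1.9] [ 27.9 -67.9 133.1]
-62 [-0.5 -8.5  1.6] [ 28.  -65.9 133.2]
-60 [ -0.8 -10.8   2.6] [ 27.9 -64.7 133.2]
-58 [ -1.4 -12.6   2.6] [ 27.9 -63.7 133.2]
-56 [ -0.9 -15.5   2.8] [ 27.9 -63.3 133.2]
-54 [ -1.7 -17.5   2.3] [ 27.9 -62.7 133.3]
-52 [ -1.5 -20.1   2.1] [ 27.9 -62.3 133.2]
-50 [ -2.  -22.3   2.6] [ 27.8 -62.  133.3]
27.0
```

Run:
```python
from h import *
arm.line_to(W(28,-85,60+L),velocity=.06)
arm.line_to(W(28,-95,110+L),velocity=.15)
arm.line_to(W(0,-10,220),velocity=.2); arm.pause(.15)
Rt=tool(); im=snapshot("wrist"); cv2.imwrite("pics/w5.png",im)
g=cv2.medianBlur(cv2.cvtColor(im,cv2.COLOR_BGR2GRAY),3)
c=cv2.HoughCircles(g,cv2.HOUGH_GRADIENT,1,60,param1=120,param2=25,minRadius=40,maxRadius=65)
if c is not None:
  for u,v,r in c[0][:4]: print(u,v,r,B(ray("wrist",[[u,v]],.058,Rt)[0]).round(1))
H,S,V=cv2.split(cv2.cvtColor(im,cv2.COLOR_BGR2HSV)); o=big((H>4)&(H<14)&(S>180)&(V>110))
PB=np.array([B(p) for p in ray("wrist",o.reshape(-1,2),.064,Rt)]); print("pad",cv2.minAreaRect(PB[:,:2].astype(np.float32)))
arm.pause(.5); print(arm.read_time(),F().round(1)); s=snapshot("scene"); cv2.imwrite("pics/s5.png",s)
cv2.imwrite("pics/w5b.png",cv2.resize(np.hstack([im[:260,180:400],cv2.resize(s[170:262,190:280],None,fx=2.83,fy=2.83)[:260]]),None,fx=1.6,fy=1.6))
```

```text
277.5 90.5 53.0 [13.5 64.7 58. ]
pad ((28.324865341186523, -10.662803649902344), (51.629478454589844, 50.733055114746094), 89.85426330566406)
29.5583 [0.2 0.1 1. ]
```

View pics/w5b.png

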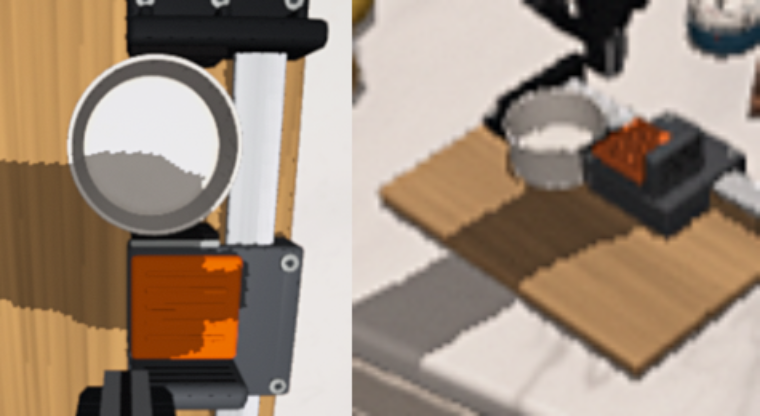

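Run:
```python
from h import *
print(arm.read_time()); print(ticket.finish_job())
```

```text
29.6083
the job is handed in; nothing more can be done
None
```

The ramekin is clamped between the two jaws against the bar. I handed the job in at 29.6 s with the robot clear of everything.

- **Jaw back:** I pressed the release fully down and slid the jaw back until the force climbed steeply to 17 N at the end stop.
- **Ramekin back:** I pushed it straight back with the shut fingertips against its inside far wall, because its near side was out of the arm's reach. It met the bar at about 5 N, and the camera put it at x 12.4 mm, against the 12 mm expected.
- **Clamping:** I pushed the thumb block forward to 22 N. The resistance stiffened past 12 N, which indicates the sprung pad was fully in.

**Final look, after letting go:**
- The ramekin stands upright and touches both rubber faces, at x 13.5, y 64.7 mm. The expected y was about 61; this view reads y about 3 to 4 mm high, judged by the fixed jaw.
- The sprung pad appears compressed and the ratchet holding.

**Not fully settled:**
- After I lifted off the release, the camera put the jaw about 3 mm short of fully back. That is within this view's error, but the lift may also have dragged it forward slightly. I did not repeat the push.
- I did not check the bystanders in a separate picture; the arm made no contact with them that I noticed.

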